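# Close the articulator and point out where its incisal pin stands

## Robot

A 6-joint arm with a two-finger parallel gripper is mounted at the origin on a cart in front of the work surface, level with it; the furniture and walls round the work are solid. World frame = base frame: x ahead of the robot, y to its left, z up, the work surface at z = 0. Lengths are in m, angles in rad, forces in N, time in s.
With the tool pointing down it reaches from about 0.25 to 0.775 m from the base axis. Payload 4 kg.
Tool frame: the origin (TCP) lies at the very end of the fingers, on their centre line; the grasp point (between the pads) lies 19 mm behind it; z points along the fingers, y is the direction in which the jaws open and shut (so a half turn about z gives the same grasp; the last joint's range is limited). The gripper opens to 94 mm and grips with 3 to 60 N. Pads are 16 mm wide; open, the fingers measure 119 mm over their backs; the gripper's body (75 mm by 177 mm) begins 78 mm behind the grasp point.
Start: joints at [-1.379, 0.087, 1.371, -0, 1.684, -0.103], TCP at [0.16, -0.526, 0.206] pointing down, gripper open.
Joint ranges: [-3.1, 3.1], [-0.76, 2.03], [0.27, 2.55], [-1.08, 4.22], [0.17, 2.65], [-2.57, 2.57]. Speed limits (rad/s): [2.79, 2.79, 3.14, 3.14, 3.14, 3.14].

## Interface

Orientations are given as a unit quaternion [x, y, z, w].
In Python, from bench import r gives the robot as it stands.
- The arm moves only by the tool step_arm, never from a script. Its argument "rows" is text: rows parted by semicolons, each of 7 numbers parted by spaces: the finger opening in mm, from 0 to 94, then the shift along the tool's x, y, z as a fraction of full scale, then the turn, a rotation vector about the tool's x, y, z as a fraction of full scale. In form: jaw x y z rx ry rz; .... A call has 1 to 8 rows; each row is the pose to reach, as a shift and turn from the pose commanded when the call began, along the tool's axes at that moment; what a row does not reach only later rows make up. Full scale, the value 1, is 0.2 m for a shift and 45 degrees for a turn. A row lasts 1/8 s, in which the tool goes at most 62.5 mm and 10.7 degrees, less where a joint would pass 70% of its speed; a pose out of reach is approached as far as the arm can. A call with a number of a shift or a turn outside -1 to 1 is refused whole. A call with a gripper value outside its range is refused whole. The fingers move at their own pace and stop on an object; "squeeze" is the grip in N (left out, the last holds). Time passes only in rows, so rows that repeat a pose let the fingers close. It gives the time, the measured TCP pose, the force and the opening at its end, in the units of the state.
- r.get_state(): the state, without advancing time (a new reading comes with each control period).
- r.capture(name): name is "side" or "top" or "wrist"; returns (picture, depth): 480x640x3 uint8, red, green, blue; 480x640 float32, m along the optical axis (not along the pixel's ray), 0 where there is no reading.
- r.camera_model(name): a dict with "vertical_fov" (degrees; the focal length in pixels is half the picture's height over the tangent of half this angle, whatever the lens; pixels are square), "cx", "cy" (the principal point, pixels), "dist" ([k1, k2, p1, p2, k3] as OpenCV has them; the pictures are not rectified), "cam_to_world" (4x4, takes a point from camera to world coordinates). Camera axes: x right, y down, z forward; pixel columns grow to the right and rows downward; lengths in m; the calibration is good to about 2 mm. A picture is of the moment at which its call begins: read the wrist's pose just before it. camera_model takes no time and is no camera call; for the wrist camera it gives the pose at the moment of the call.
- r.sign_off(): hands the job in, once; it reports no verdict.
The state is a dict: "clock": time; "qpos": joint angles; "joint_vel": joint speeds; "tau": joint torques, N m; "tcp_pos": TCP position; "tool_rot": TCP orientation; "ft_force": force on the tool from outside, world axes, zero at the start; "moment": the same for the moment, N m; "gripper_width": finger opening in m.
Only numpy, scipy, OpenCV 4.12 (cv2) and the standard library are available. Lean on these libraries where they do the work, as an engineer would, in place of code of your own. Each camera call takes 0.05 s, during which the arm holds its last target.

## Task

The articulator with the mounted case has been left open: press its upper frame gently down with the fingertips until the incisal pin stands on the little table at its front. Then show the colleague who follows on the bench camera where the pin meets the table: hold the fingertips low down, a centimetre to a few in front of the foot of the pin, squarely before it and without touching, for two seconds, and finish while still pointing there. This is a job for the fingertips alone: lift nothing, do not shove the articulator out of its place, and leave the things round it alone.

Things in the scene. Friction and masses are not known exactly. Their poses are not given: they have to be found in the camera images.
- articulator: dental articulator: hinged metal frame with two casts, 118 (x) x 71 (y) x 92 mm closed, 0.4 kg, loose on the bench. Origin: centre of its underside; z up. Its front (incisal pin, small table, knob) is at -x, turned roughly to the robot. Hinge axis along y through x = +50, z = 66 mm. Closed, the upper frame's flat top is 54 mm wide at z = 82, from x = -49 to the hinge
- articulator_upper (a joint): angle of the upper frame: 0 = closed, pin standing on its table (a firm stop); grows as the front is raised, at most 1.22 rad; starts at 0.35 to 0.85. The hinge is stiff: the frame stays where it is left; about 0.5 to 2 N downward on its front closes it
- pin_head (a point): top centre of the incisal pin's flat head, radius 4 mm, 10 mm proud of the upper frame's top; swings with the frame. Closed, it lies at x = -42, y = 0, z = 92 mm of the articulator: 92 mm in front of the hinge axis and 26 above it. A good place to press; the frame's flat top serves too
- pin_seat (a point): spot on the base where the pin's foot stands when closed: top of the small incisal table, at x = -42, y = 0, z = 10 mm of the articulator, same axes (-x is in front). The pin is an upright rod, radius 2 mm. A round knob (radius 5.5, on y = 0) overhangs to 17 mm in front of the pin, 63 to 74 mm above this spot. Pointing is judged by the middle between the fingertips
- jaw_model: bystander: loose plaster jaw model, 59 x 64 x 24 mm, to the right of the articulator; origin under its centre
- bridge: bystander: loose three-unit tooth bridge, 11 x 28 x 9 mm, right and in front; origin under its centre
- spatula: bystander: loose steel spatula, 10 x 148 (its y) x 9 mm, left of the articulator, lying roughly along world x; origin under its centre
- caliper: bystander: loose caliper, 47 x 140 (its y) x 10 mm, further left, lying roughly along world x; origin under its centre
Things that resemble listed ones, but are neither listed nor needed, are in the scene too. Several things have the shape of the articulator; the one meant has the colours described above.

How it is judged:
By the outcome, as a careful person would: the job done as asked, in the order asked, and still so for the second after the job is handed in, with the robot touching nothing.
It also fails if it takes over 43 s, if anything falls off the work surface, if the arm or the gripper's body presses on something with over 40 N, if the wrist force passes 120 N, or if a joint passes its speed limit or range.

## Working session

There is one attempt and no reset: what is moved stays moved. The work goes in short steps, Python scripts to look and compute and a tool call to move; the robot and the scene stay as the last step left them, time stands still between calls to the robot, and variables do not carry over. Pictures are saved under pics/ and viewed, and the job is handed in when it is done.

Besides the shell and the picture viewer there is one more tool, called after "Request:" as name(argument=value, ...) on one line, values as JSON. step_arm: Moves the arm, as the interface text tells. Shift numbers are shares of 0.2 m and turn numbers shares of 45 degrees, none past 1 either way. Its arguments: {"type":"object","properties":{"rows":{"type":"string"},"squeeze":{"type":"number"}},"required":["rows"]}

```bash
mkdir -p pics; ls; python3 - <<'E'
from bench import r
import cv2,numpy as np
print(r.get_state())
for n in ["side","top","wrist"]:
    m=r.camera_model(n)
    p,d=r.capture(n)
    cv2.imwrite(f"pics/{n}0.png",p[:,:,::-1]); np.save(f"pics/{n}0.npy",d)
    print(n,m["vertical_fov"],m["cx"],m["cy"],m["dist"],np.round(m["cam_to_world"],4).tolist())
E
```

```text
pics
{'clock': 0.0, 'qpos': array([-1.37912845e+00,  8.79182255e-02,  1.37222267e+00, -3.84790922e-05,
        1.68360011e+00, -1.03101976e-01]), 'joint_vel': array([ 4.60070246e-05, -3.41806900e-04,  3.35054200e-04, -6.95249407e-04,
       -4.82654251e-04,  2.77850338e-04]), 'tau': array([-1.07575059e-03, -3.40182424e+01, -3.02428508e+01,  7.15252664e-02,
        3.31208738e-02, -1.71564516e-04]), 'tcp_pos': array([ 0.1596633 , -0.52574687,  0.2043403 ]), 'tool_rot': array([ 9.89158232e-01,  1.46849709e-01, -6.66531751e-05, -1.07228103e-03]), 'ft_force': array([0.5414619 , 0.71814318, 0.16317036]), 'moment': array([-0.00098178,  0.0366859 ,  0.00529831]), 'gripper_width': 0.09394702374201565}
side 51.214050815496705 319.73366534151813 243.39420687015823 [-0.06180188  0.          0.          0.          0.        ] [[-0.9983, 0.0271, -0.051, 0.5897], [0.0546, 0.7298, -0.6815, 0.4929], [0.0187, -0.6832, -0.73, 0.7998], [0.0, 0.0, 0.0, 1.0]]
top 47.926438630270745 320.15519442173104 237.28802884046792 [-0.03824884  0.          0.          0.          0.        ] [[-0.0203, -0.9799, 0.1983, 0.2954], [-0.9998, 0.02, -0.0035, -0.1598], [-0.0005, -0.1984, -0.9801, 1.2529], [0.0, 0.0, 0.0, 1.0]]
wrist 68.35162717512506 317.9127386940353 238.5765470050214 [-0.04484487  0.          0.          0.          0.        ] [[0.291, -0.9219, -0.2558, 0.236], [-0.9567, -0.2811, -0.0754, -0.5043], [-0.0023, 0.2666, -0.9638, 0.383], [0.0, 0.0, 0.0, 1.0]]
```

View pics/side0.png

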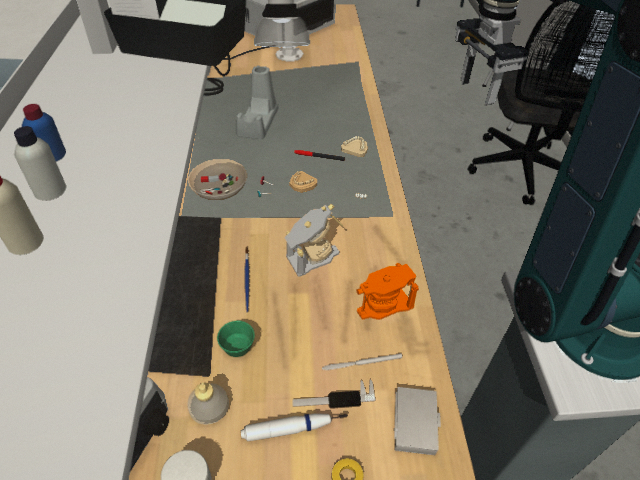

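View pics/top0.png

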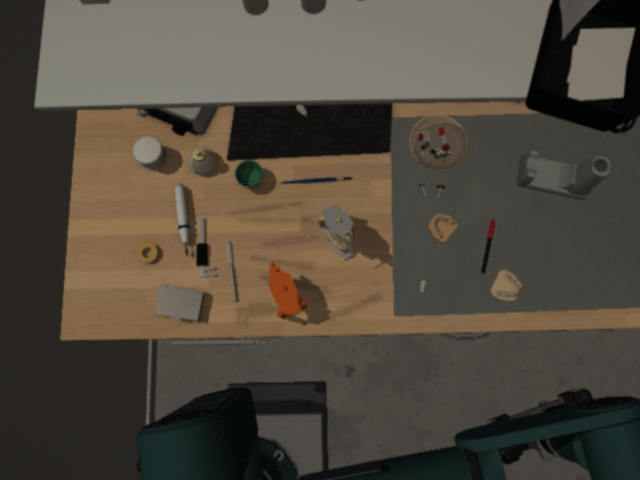

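```bash
cat > h.py <<'E'
import cv2,numpy as np
from bench import r
def K(m,h=480):
    f=h/2/np.tan(np.radians(m["vertical_fov"]/2)); return np.array([[f,0,m["cx"]],[0,f,m["cy"]],[0,0,1]])
def ray(m,uv):
    uv=np.array(uv,float).reshape(-1,1,2)
    q=cv2.undistortPoints(uv,K(m),np.array(m["dist"]))[:,0]
    return np.c_[q,np.ones(len(q))]
def pts(m,uv,z):
    T=np.array(m["cam_to_world"]); return (ray(m,uv)*np.array(z).reshape(-1,1))@T[:3,:3].T+T[:3,3]
def plane(m,uv,h):
    T=np.array(m["cam_to_world"]); d=ray(m,uv)@T[:3,:3].T; o=T[:3,3]
    return o+d*((h-o[2])/d[:,2])[:,None]
def proj(m,P):
    T=np.linalg.inv(np.array(m["cam_to_world"])); P=np.array(P,float).reshape(-1,3)
    return cv2.projectPoints(P,cv2.Rodrigues(T[:3,:3])[0],T[:3,3],K(m),np.array(m["dist"]))[0][:,0]
def cloud(m,d,box):
    u0,v0,u1,v1=box; v,u=np.mgrid[v0:v1,u0:u1]; z=d[v0:v1,u0:u1].ravel()
    uv=np.c_[u.ravel(),v.ravel()]; k=z>0
    return uv[k],pts(m,uv[k],z[k])
E
python3 - <<'E'
import cv2,numpy as np
from h import *
a=cv2.imread("pics/side0.png")[195:285,270:360]; b=cv2.imread("pics/top0.png")[190:280,305:395]
cv2.imwrite("pics/crop0.png",np.hstack([cv2.resize(x,(400,400),interpolation=cv2.INTER_CUBIC) for x in (a,b)]))
for n,box in (("side",(280,200,350,280)),("top",(315,195,365,270))):
    m=r.camera_model(n); d=np.load(f"pics/{n}0.npy"); uv,P=cloud(m,d,box)
    k=P[:,2]>.012; print(n,k.sum(),np.round(np.percentile(P[k],[0,2,50,98,100],axis=0),3).tolist())
    d2=np.zeros((480,640));d2[uv[:,1],uv[:,0]]=P[:,2]
    print(np.round(1000*d2[box[1]:box[3]:4,box[0]:box[2]:4]).astype(int))
E
```

```text
side 1922 [[0.49, -0.239, 0.012], [0.515, -0.232, 0.017], [0.555, -0.202, 0.087], [0.604, -0.165, 0.134], [0.608, -0.162, 0.142]]
[[  1   1   1   1  -2   5  -1   1   0   1   2   2   2  -2   1   3   3   1]
 [  3  -1   3   1   2   1   3   4   2   0   3   2   2   1   4   3   5   3]
 [  3   3   1   1   0  -2   1   4   0   1 127 139 134 133   2   0   2   1]
 [  1   2   1   0   2   1  -2 111 115 122 124 129 132   1   1   2   2   1]
 [  1   2   0   2   1   0 106 109 114 116 122 124 126 108   0   1   1   2]
 [ -1  -1  -3   1  -3 100 104 105 113 117 120 122  -1  -2  93  -2   0   1]
 [ -1  -2   1   0  94  97 107 112 107 114 116 118 102   0  -5  78  -2  -2]
 [ -1  -1   0  90  93  96  97 104 107 112 114 100  97  -3   0  -3  -1  -1]
 [ -2   0  73  84  90  94  97 100 104 107  97  97  -3  -2   0   1  -2  -1]
 [  2   0  79  83  85  89  96  98  98  92  90  79   0   0   1  -1   0   0]
 [ -1   1  76  81  85  88  91  91  85  84  82  39  -3   0  -1  -1  -2   1]
 [  1  -3  76  79  83  -1  29  29  31  26  28  34  39  -1   0  -1  -1  -2]
 [ -2   0  34  75  68  65  25  27  29  27  26  36  32   6   8  -1  -2 
[... 1004 characters left out ...]
95  91 100 111 103 108 109   1  -2   1]
 [  2  18  39  99 107 107 111 110 112 115   0  -5  -2]
 [  4   4   2  11 112 111 117 114 122 123   4  -1  -2]
 [  1  -2   1   8 114 119 120 123 140 130  -2   2  -3]
 [  2   1  -2   9  96 116 123 132 134 135   1  -1   1]
 [  6   5   0   4  33  91 102 131 137 142   1   0  -1]
 [ -2  -4   0  -1  23  32  38  26  34  30   0   1  -1]
 [  0   1   1  -3   0  10  36  34  34   1   0  -1   0]
 [  2   0   0   5   1   5   7   7   7  88   0   0   0]
 [ -1  -3   2   3   2   3   1   3  11  11  -4  -3  -5]
 [  0   3   5   1   0   0   0  -1   0   3   1   1  -1]
 [  3  -1   0  -2   3   1   0  -3   0  -3   1   4   0]
 [  4   0  -1   0  -1   2  -1   2   0   6  -2   0   2]]
```

View pics/crop0.png

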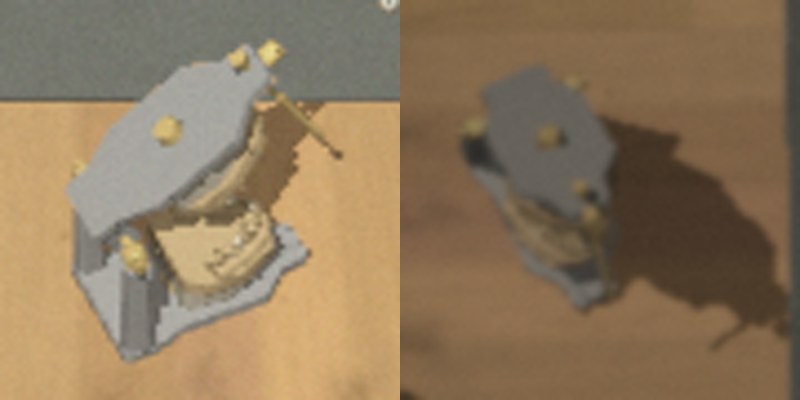

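View pics/wrist0.png

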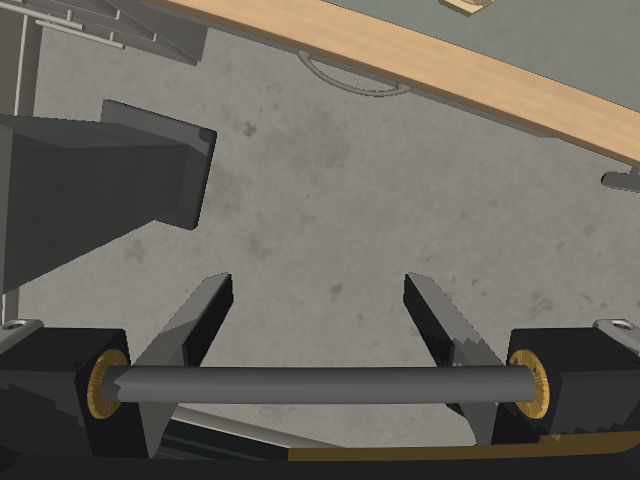

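```bash
python3 - <<'E'
import cv2,numpy as np
from h import *
ms,mt=r.camera_model("side"),r.camera_model("top")
for n,m,box in (("side",ms,(284,200,345,255)),("top",mt,(320,203,356,240))):
    d=np.load(f"pics/{n}0.npy"); uv,P=cloud(m,d,box)
    im=cv2.imread(f"pics/{n}0.png"); hsv=cv2.cvtColor(im,cv2.COLOR_BGR2HSV)
    k=(hsv[uv[:,1],uv[:,0],1]<45)&(P[:,2]>.07)
    P=P[k]; g=np.random.default_rng(0); best=0
    for i in range(400):
        q=P[g.choice(len(P),3,False)]; nn=np.cross(q[1]-q[0],q[2]-q[0]); 
        if np.linalg.norm(nn)<1e-9: continue
        nn/=np.linalg.norm(nn); s=abs((P-q[0])@nn)<.004
        if s.sum()>best: best=s.sum(); S=s
    Q=P[S]; c=Q.mean(0); nn=np.linalg.svd(Q-c)[2][2]; nn*=np.sign(nn[2])
    print(n,len(P),best,"c",c.round(4),"n",nn.round(3),"tilt",np.arccos(nn[2]),"azim of n",np.arctan2(nn[1],nn[0]), "extent",np.ptp(Q,axis=0))
    # base low points
    uv,P=cloud(m,d,(270,195,370,285) if n=="side" else (300,190,375,290))
# pin head by two rays
def tri(a,b):
    A=ray(ms,[a])[0]@ms["cam_to_world"][:3,:3].T; B=ray(mt,[b])[0]@mt["cam_to_world"][:3,:3].T
    oa,ob=ms["cam_to_world"][:3,3],mt["cam_to_world"][:3,3]
    s=np.linalg.lstsq(np.c_[A,-B],ob-oa,rcond=None)[0]; p,q=oa+A*s[0],ob+B*s[1]; return (p+q)/2,np.linalg.norm(p-q)
px=lambda a,o:(o[0]+a[0]*.225-.4,o[1]+a[1]*.225-.4)
for nm,a,b in (("head",(238,57),(181,187)),("knob",(270,50),(196,216)),("mid nut",(168,130),(149,137)),("pin foot",(340,156),(206,284)),("base front",(308,250),(185,310))):
    print(nm,*tri(px(a,(270,195)),px(b,(305,190))))
E
```

```text
side 936 891 c [ 0.5635 -0.2031  0.1027] n [0.511 0.221 0.831] tilt 0.5907031853006244 azim of n 0.40886609360454124 extent [0.08931075 0.06512394 0.06165675]
top 582 574 c [ 0.5625 -0.2032  0.1045] n [0.517 0.209 0.83 ] tilt 0.5920715597666976 azim of n 0.3840357218537425 extent [0.08712395 0.05956841 0.0616628 ]
head [ 0.53165384 -0.21715038  0.14069756] 0.0005226637810532161
knob [ 0.51754548 -0.22383638  0.13841693] 0.00031071057915980476
mid nut [ 0.5629612  -0.20369707  0.11062402] 0.00022548616734614066
pin foot [ 0.48937669 -0.22926873  0.06931055] 0.015254930579587144
base front [ 0.49413337 -0.2242562   0.00637555] 0.0007232507839430917
```

```bash
python3 - <<'E'
import cv2,numpy as np
from h import *
ms,mt=r.camera_model("side"),r.camera_model("top")
allP=[]
for n,m in (("side",ms),("top",mt)):
    d=np.load(f"pics/{n}0.npy"); uv,P=cloud(m,d,(0,0,640,480))
    im=cv2.imread(f"pics/{n}0.png"); hsv=cv2.cvtColor(im,cv2.COLOR_BGR2HSV)[uv[:,1],uv[:,0]]
    o=(hsv[:,0]<12)&(hsv[:,1]>200)&(hsv[:,2]>90)&(P[:,1]>-.3)&(P[:,0]<.6)
    print(n,"orange",o.sum(),np.percentile(P[o],[1,50,99],axis=0).round(3).tolist())
    allP.append(P)
P=np.vstack(allP); P=P[(P[:,2]>-.05)]
print("rows x .25..0.95, cols y .1..-.8 , max z mm")
print("      ",[f"{y:.2f}" for y in np.arange(.1,-.8,-.05)])
for x in np.arange(.25,.95,.05):
    print(f"{x:.2f}",[int(1000*np.percentile(q,99.5)) if len(q)>5 else None for y in np.arange(.1,-.8,-.05) for q in [P[(abs(P[:,0]-x)<.025)&(abs(P[:,1]-y)<.025),2]]])
E
```

```text
side orange 59 [[0.366, -0.091, 0.002], [0.378, -0.07, 0.052], [0.448, -0.05, 0.079]]
top orange 1012 [[0.367, -0.123, 0.004], [0.413, -0.083, 0.082], [0.469, -0.053, 0.09]]
rows x .25..0.95, cols y .1..-.8 , max z mm
       ['0.10', '0.05', '0.00', '-0.05', '-0.10', '-0.15', '-0.20', '-0.25', '-0.30', '-0.35', '-0.40', '-0.45', '-0.50', '-0.55', '-0.60', '-0.65', '-0.70', '-0.75']
0.25 [None, None, 611, 612, None, None, None, None, None, None, None, None, None, None, None, None, None, None]
0.30 [4, 5, 5, 3, 4, 3, 6, 7, 4, 4, 6, 3, 6, 2, 4, 3, 4, 5]
0.35 [27, 6, 5, 72, 83, 6, 6, 5, 5, 5, 6, 6, 7, 5, 7, 6, 7, 6]
0.40 [28, 10, 5, 85, 89, 71, 5, 5, 6, 7, 11, 7, 6, 24, 28, 9, 7, 7]
0.45 [24, 12, 5, 91, 87, 5, 5, 5, 5, 6, 12, 7, 7, 17, 25, 8, 7, 7]
0.50 [13, 10, 5, 84, 5, 5, 139, 138, 4, 7, 7, 7, 7, 16, 7, 8, 6, 7]
0.55 [11, 8, 5, 5, 5, 70, 139, 134, 6, 7, 16, 26, 16, 16, 12, 7, 7, 7]
0.60 [9, 5, 6, 5, 5, 75, 100, 99, 6, 8, 9, 26, 16, 15, 12, 6, 7, 7]
0.65 [5, 5, 39, 5, 6, 6, 6, 5, 5, 7, 19, 25, 7, 7, 7, 64, 25, 133]
0.70 [38, 38, 38, 38, 9, 12, 12, 8, 5, 7, 32, 32, 31, 7, 7, 346, 346, 346]
0.75 [73, 7, 38, 8, 8, 8, 8, 8, 8, 8, 31, 19, 32, 346, 347, 345, 317, 336]
0.80 [251, 252, 252, 251, 251, 252, 252, 251, 251, 251, 251, 251, 252, 336, 347, 280, 315, 330]
0.85 [252, 251, 252, 252, 251, 252, 252, 251, 252, 251, 251, 252, 251, 251, 346, 277, 311, 333]
0.90 [252, 252, 252, 252, 252, 252, 252, 252, 252, 252, 252, 252, 252, 252, 347, 398, 298, 327]
```

Request:
step_arm(rows="0 0.3 -0.12 0 0 0 -0.05; 0 0.6 -0.25 0 0 0 -0.1; 0 0.9 -0.37 0 0 0 -0.14; 0 1 -0.42 0 0 0 -0.14; 0 1 -0.42 0 0 0 -0.14; 0 1 -0.42 0 0 0 -0.14")

```text
clock: 0.9
tcp_pos: [0.3262, -0.3882, 0.2052]
tool_rot: [0.98, 0.201, -0.0, 0.0]
ft_force: [-0.3, 0.5, 0.4]
gripper_width: 0.0376
```

Request:
step_arm(rows="0 0.25 -0.2 0 0 0 0; 0 0.5 -0.35 0 0 0 0; 0 0.57 -0.4 0 0 0 0; 0 0.57 -0.4 0 0 0 0; 0 0.57 -0.4 0 0 0 0")

```text
clock: 1.52
tcp_pos: [0.3992, -0.2709, 0.2054]
tool_rot: [0.98, 0.2, -0.0, 0.0]
ft_force: [0.8, -0.4, -0.5]
gripper_width: 0.0004
```

```bash
python3 - <<'E'
from h import *
s=r.get_state(); print(s["tcp_pos"],s["ft_force"],s["gripper_width"])
m=r.camera_model("wrist"); p,d=r.capture("wrist"); np.save("pics/w1.npy",d); np.savez("pics/w1m.npz",T=m["cam_to_world"])
cv2.imwrite("pics/w1.png",p[:,:,::-1])
o=np.array([.5426,-.2125,0]); a=.405; X=np.array([np.cos(a),np.sin(a),0]);
print("expect head",proj(m,[.5317,-.2172,.1407]),"seat",proj(m,o-.042*X+[0,0,.01]),"base front",proj(m,o-.052*X+[0,0,.005]))
E
```

```text
[ 0.39919659 -0.2709256   0.20536552] [ 0.84982644 -0.38417815 -0.50023058] 0.0004240040112751487
expect head [[319.75123777  36.00814064]] seat [[319.10054568 106.22023967]] base front [[319.09671653 116.98718814]]
```

View pics/w1.png

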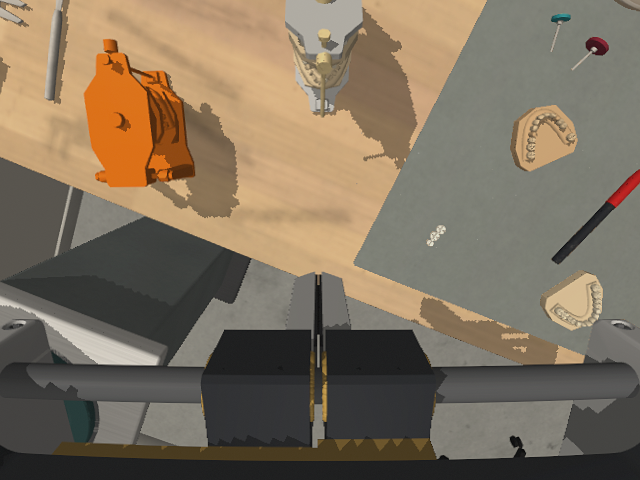

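```bash
python3 - <<'E'
from h import *
a=cv2.imread("pics/w1.png")[0:130,260:390]
cv2.imwrite("pics/w1c.png",cv2.resize(a,(600,600),interpolation=cv2.INTER_CUBIC))
m=r.camera_model("wrist"); d=np.load("pics/w1.npy"); z=d[31:39,320:328]; print(z)
print(pts(m,[[324,35]],np.median(z)), proj(m,r.get_state()["tcp_pos"]))
E
```

```text
[[0.2193204  0.2191354  0.21841708 0.21997891 0.21901195 0.22017986
  0.22005261 0.2181776 ]
 [0.21854429 0.21922576 0.21825442 0.2195252  0.21891664 0.21883552
  0.21987237 0.21922283]
 [0.21840554 0.21966891 0.21869132 0.2186247  0.21918662 0.21813895
  0.2192929  0.21815515]
 [0.21818937 0.22020417 0.2176395  0.21793026 0.21752208 0.2186264
  0.21834575 0.21836515]
 [0.21974674 0.2183186  0.21886402 0.21854827 0.21735792 0.21784474
  0.21866418 0.21783389]
 [0.21745184 0.21673423 0.21828133 0.21858104 0.2163578  0.21710312
  0.21759099 0.21856715]
 [0.21758027 0.21724044 0.21769695 0.21896803 0.21775872 0.21794185
  0.21877535 0.21825367]
 [0.21815303 0.21960025 0.21772884 0.21844657 0.2186621  0.21790777
  0.21788569 0.21844864]]
[[ 0.53368581 -0.21928893  0.13913941]] [[315.37315584 290.99820635]]
```

View pics/w1c.png

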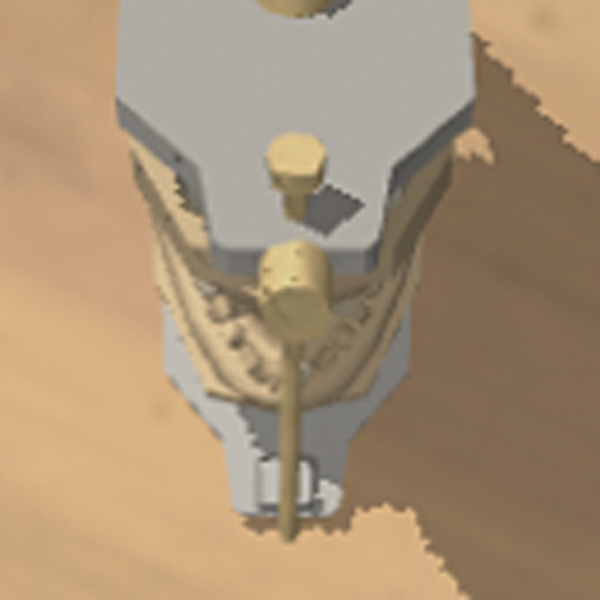

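Request:
step_arm(rows="0 0.25 0.015 0 0 0 0; 0 0.5 0.015 0 0 0 0; 0 0.7 0.015 0.1 0 0 0; 0 0.71 0.015 0.2 0 0 0; 0 0.71 0.015 0.26 0 0 0; 0 0.71 0.015 0.28 0 0 0; 0 0.71 0.015 0.28 0 0 0")

```text
clock: 2.45
tcp_pos: [0.5314, -0.2171, 0.1499]
tool_rot: [0.98, 0.2, 0.0, 0.0]
ft_force: [0.9, 0.5, 0.0]
gripper_width: 0.0008
```

```bash
python3 - <<'E'
from h import *
s=r.get_state(); print(s["tcp_pos"],s["ft_force"])
a=[]
for n,(u,v) in (("side",(270,170)),("top",(295,180))):
    p,d=r.capture(n); a.append(cv2.resize(p[v:v+100,u:u+100,::-1],(400,400),interpolation=cv2.INTER_CUBIC))
cv2.imwrite("pics/c2.png",np.hstack(a))
E
```

```text
[ 0.53139358 -0.21705017  0.14993942] [0.86407852 0.524627   0.04252412]
```

View pics/c2.png

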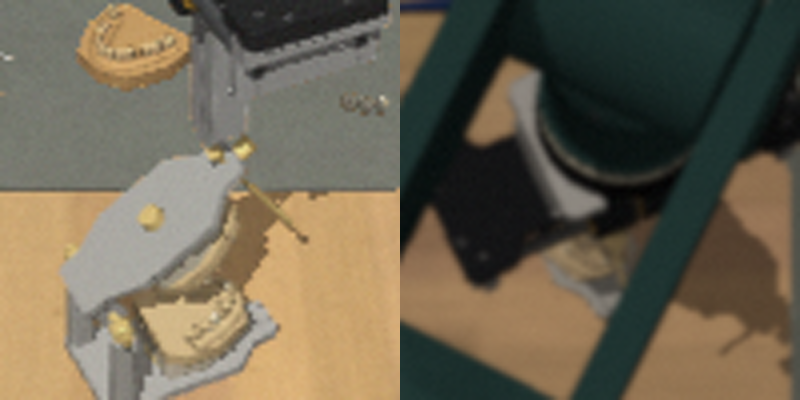

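Request:
step_arm(rows="0 0 0 0.02 0 0 0; 0 -0.005 0 0.04 0 0 0; 0 -0.02 0 0.055 0 0 0; 0 -0.035 0 0.075 0 0 0; 0 -0.05 0 0.095 0 0 0; 0 -0.065 0 0.115 0 0 0; 0 -0.065 0 0.115 0 0 0")

```text
clock: 3.42
tcp_pos: [0.5195, -0.2214, 0.1259]
tool_rot: [0.98, 0.201, -0.0, -0.0]
ft_force: [-0.3, -0.5, 0.6]
gripper_width: 0.0004
```

```bash
python3 - <<'E'
from h import *
s=r.get_state(); print(s["tcp_pos"],s["ft_force"])
p,d=r.capture("side"); cv2.imwrite("pics/c3.png",cv2.resize(p[170:270,270:370,::-1],(500,500),interpolation=cv2.INTER_CUBIC))
E
```

```text
[ 0.5194629  -0.2213513   0.12588977] [-0.32728768 -0.45998112  0.56047596]
```

View pics/c3.png

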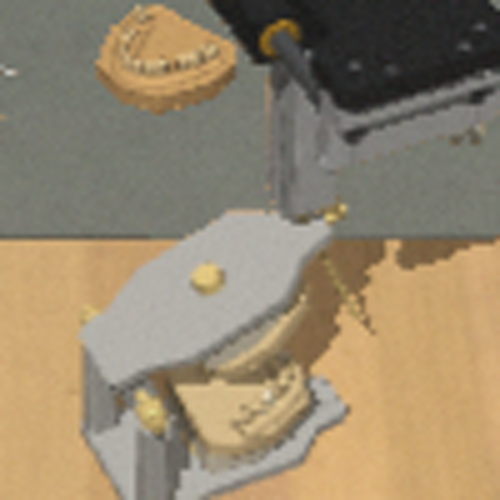

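Request:
step_arm(rows="0 -0.015 0 0.02 0 0 0; 0 -0.03 0 0.04 0 0 0; 0 -0.04 0 0.06 0 0 0; 0 -0.052 0 0.08 0 0 0; 0 -0.062 0 0.1 0 0 0; 0 -0.07 0 0.12 0 0 0; 0 -0.08 0 0.145 0 0 0; 0 -0.08 0 0.145 0 0 0")

```text
clock: 4.47
tcp_pos: [0.5045, -0.2276, 0.0968]
tool_rot: [0.98, 0.201, -0.001, -0.0]
ft_force: [-0.7, -0.8, -0.4]
gripper_width: 0.0006
```

Request:
step_arm(rows="0 -0.003 0 0.01 0 0 0; 0 -0.003 0 0.01 0 0 0")

```text
clock: 4.72
tcp_pos: [0.5045, -0.2279, 0.0954]
tool_rot: [0.98, 0.201, -0.0, 0.0]
ft_force: [0.0, 0.4, -0.6]
gripper_width: 0.0005
```

Request:
step_arm(rows="0 0 0 0.01 0 0 0; 0 0 0 0.01 0 0 0")

```text
clock: 4.97
tcp_pos: [0.5045, -0.2279, 0.0934]
tool_rot: [0.98, 0.201, -0.0, 0.0]
ft_force: [-0.3, -0.1, 0.2]
gripper_width: 0.0006
```

Request:
step_arm(rows="0 0 0 0.008 0 0 0; 0 0 0 0.008 0 0 0")

```text
clock: 5.22
tcp_pos: [0.5046, -0.228, 0.0922]
tool_rot: [0.98, 0.201, 0.0, 0.0]
ft_force: [-1.5, 0.2, 2.9]
gripper_width: 0.0005
```

```bash
python3 - <<'E'
from h import *
s=r.get_state(); print(s["tcp_pos"],s["ft_force"])
p,d=r.capture("side"); cv2.imwrite("pics/c4.png",cv2.resize(p[170:270,270:370,::-1],(500,500),interpolation=cv2.INTER_CUBIC))
print(r.get_state()["ft_force"])
E
```

```text
[ 0.50459628 -0.22798479  0.09223704] [-1.53313128  0.21048715  2.89148488]
[-1.01983629 -0.19191075  2.54035044]
```

View pics/c4.png

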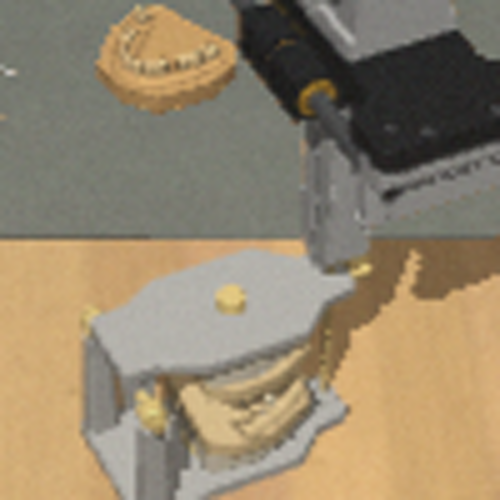

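Request:
step_arm(rows="0 0 0 0.006 0 0 0; 0 0 0 0.006 0 0 0; 0 0 0 0.006 0 0 0")

```text
clock: 5.65
tcp_pos: [0.5046, -0.228, 0.0921]
tool_rot: [0.98, 0.201, 0.0, 0.0]
ft_force: [-1.9, 1.5, 6.6]
gripper_width: 0.0003
```

Request:
step_arm(rows="0 0 0 -0.03 0 0 0; 0 0 0 -0.1 0 0 0; 0 -0.1 0 -0.25 0 0 0; 0 -0.35 0 -0.4 0 0 0; 0 -0.5 0 -0.4 0 0 0; 0 -0.5 0 -0.4 0 0 0")

```text
clock: 6.4
tcp_pos: [0.412, -0.2681, 0.172]
tool_rot: [0.98, 0.2, 0.001, 0.001]
ft_force: [1.1, 0.3, 0.4]
gripper_width: 0.0003
```

```bash
python3 - <<'E'
from h import *
s=r.get_state(); print(s["tcp_pos"],s["tool_rot"])
m=r.camera_model("wrist"); p,d=r.capture("wrist"); a=[p[:200,220:420]]; cv2.imwrite("pics/w5.png",p[:,:,::-1])
print("wrist: seat",proj(m,[.504,-.229,.01]),"head",proj(m,[.504,-.229,.092]),"tcp",proj(m,s["tcp_pos"]))
for n,(u,v) in (("side",(270,170)),("top",(295,180))):
    p,d=r.capture(n); a.append(p[v:v+100,u:u+100]); m=r.camera_model(n); print(n,"seat",proj(m,[.504,-.229,.01]),"head",proj(m,[.504,-.229,.092]))
    np.save(f"pics/{n}5.npy",d); cv2.imwrite(f"pics/{n}5.png",p[:,:,::-1])
    uv,P=cloud(m,d,(284,200,345,255) if n=="side" else (320,203,356,250)); k=(P[:,2]>.075)&(P[:,2]<.1)
    print(n,k.sum(),P[k].mean(0),np.linalg.lstsq(np.c_[P[k][:,:2],np.ones(k.sum())],P[k][:,2],rcond=None)[0])
cv2.imwrite("pics/c5.png",np.hstack([cv2.resize(x[:,:,::-1],(266,266),interpolation=cv2.INTER_CUBIC) for x in a]))
E
```

```text
[ 0.41197567 -0.26809619  0.17203247] [9.79861095e-01 1.99676580e-01 8.06245966e-04 9.20934717e-04]
wrist: seat [[316.19910913 117.91462558]] head [[315.84475812 110.29241459]] tcp [[315.38136413 290.97715392]]
side seat [[334.37364851 248.2561987 ]] head [[335.99449448 220.85797112]]
side 924 [ 0.54831301 -0.20982031  0.0813413 ] [-0.0031838  -0.01887873  0.07912588]
top seat [[348.24818731 254.73680749]] head [[350.14405886 248.47959276]]
top 856 [ 0.55240024 -0.20797981  0.08196104] [-0.00992246  0.01157219  0.08984899]
```

View pics/c5.png

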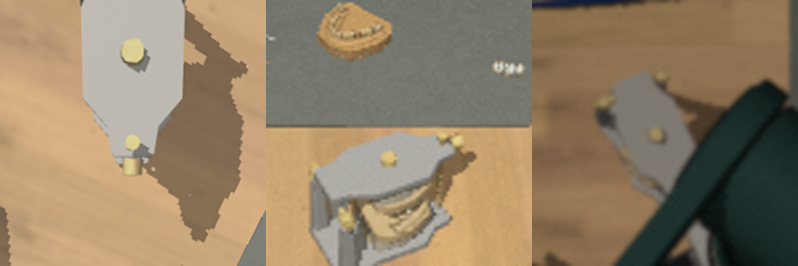

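View pics/w5.png

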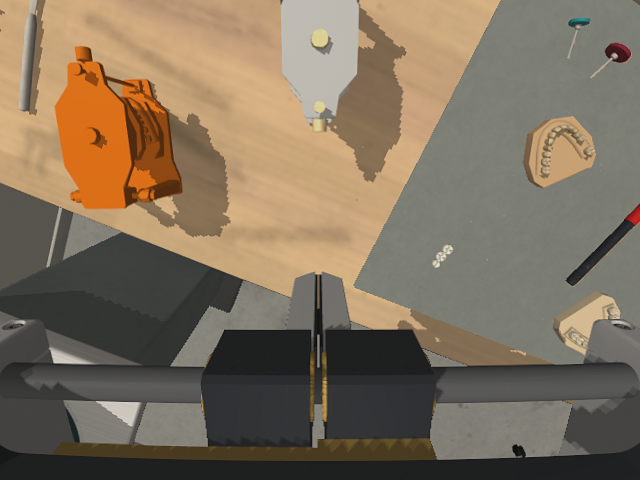

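Request:
step_arm(rows="0 0.1 0 0 0 0.15 0; 0 0.25 0 0.2 0 0.333 0; 0 0.3 0.0025 0.4 0 0.333 0; 0 0.33 0.0025 0.55 0 0.333 0; 0 0.33 0.0025 0.65 0 0.333 0; 0 0.33 0.0025 0.7 0 0.333 0; 0 0.33 0.0025 0.7 0 0.333 0")

```text
clock: 7.42
tcp_pos: [0.4736, -0.241, 0.0299]
tool_rot: [0.971, 0.2, 0.127, -0.027]
ft_force: [0.3, 0.2, 0.3]
gripper_width: 0.0003
```

```bash
python3 - <<'E'
from h import *
s=r.get_state(); print(s["tcp_pos"],s["tool_rot"],s["ft_force"])
p,d=r.capture("side"); cv2.imwrite("pics/c6.png",cv2.resize(p[170:290,270:390,::-1],(600,600),interpolation=cv2.INTER_CUBIC))
E
```

```text
[ 0.47358915 -0.24101789  0.02988724] [ 0.97120603  0.19959279  0.12724534 -0.02702188] [0.34476739 0.19246881 0.29466862]
```

View pics/c6.png

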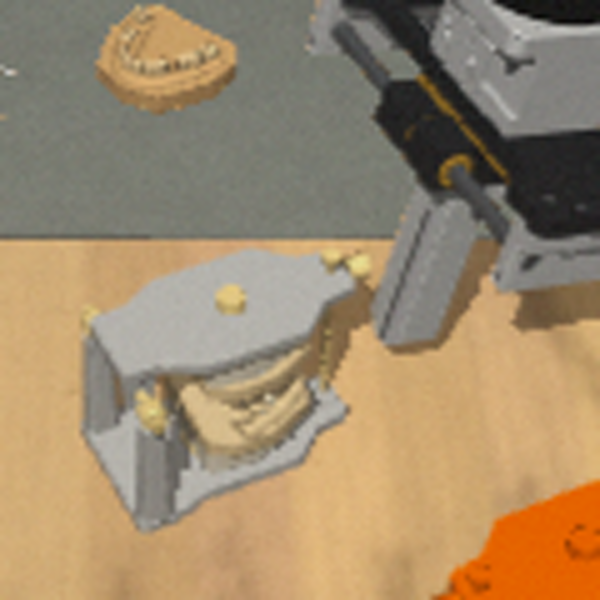

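Request:
step_arm(rows="0 0.01 0.004 0.04 0 0 0; 0 0.028 0.004 0.07 0 0 0; 0 0.028 0.004 0.07 0 0 0; 0 0.028 0.004 0.07 0 0 0")

```text
clock: 7.98
tcp_pos: [0.4822, -0.2389, 0.0187]
tool_rot: [0.971, 0.199, 0.128, -0.026]
ft_force: [-0.3, 0.3, 0.3]
gripper_width: 0.0003
```

```bash
python3 - <<'E'
from h import *
s=r.get_state(); print(s["tcp_pos"],s["tool_rot"],s["ft_force"])
X=np.array([np.cos(.405),np.sin(.405)]); dlt=np.array([.504,-.229])-s["tcp_pos"][:2]; print(dlt@X,dlt@[X[1],-X[0]])
p,d=r.capture("side"); q,_=r.capture("wrist"); cv2.imwrite("pics/c7.png",np.hstack([cv2.resize(p[200:280,290:370,::-1],(400,400),interpolation=cv2.INTER_CUBIC),cv2.resize(q[150:350,220:420,::-1],(400,400))]))
E
```

```text
[ 0.48222686 -0.2389438   0.01872136] [ 0.97120996  0.19934849  0.12779144 -0.02609089] [-0.26432424  0.32259515  0.25206895]
0.023929792551799695 -0.0005603441889944434
```

View pics/c7.png

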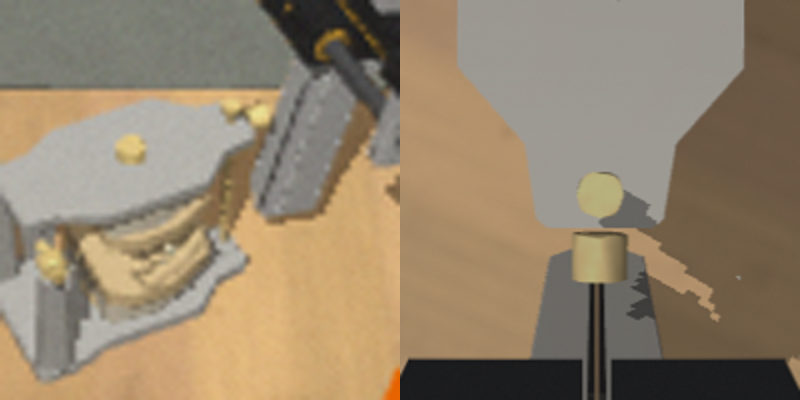

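Request:
step_arm(rows="0 0 0 0 0 0 0; 0 0 0 0 0 0 0; 0 0 0 0 0 0 0; 0 0 0 0 0 0 0; 0 0 0 0 0 0 0; 0 0 0 0 0 0 0; 0 0 0 0 0 0 0; 0 0 0 0 0 0 0")

```text
clock: 9.07
tcp_pos: [0.4821, -0.2389, 0.0186]
tool_rot: [0.971, 0.199, 0.128, -0.026]
ft_force: [-0.7, -0.2, 0.4]
gripper_width: 0.0005
```

Request:
step_arm(rows="0 0 0 0 0 0 0; 0 0 0 0 0 0 0; 0 0 0 0 0 0 0; 0 0 0 0 0 0 0; 0 0 0 0 0 0 0; 0 0 0 0 0 0 0; 0 0 0 0 0 0 0; 0 0 0 0 0 0 0")

```text
clock: 10.07
tcp_pos: [0.4821, -0.2389, 0.0186]
tool_rot: [0.971, 0.199, 0.128, -0.026]
ft_force: [1.0, -0.1, 0.3]
gripper_width: 0.0007
```

Request:
step_arm(rows="0 0 0 0 0 0 0; 0 0 0 0 0 0 0; 0 0 0 0 0 0 0; 0 0 0 0 0 0 0; 0 0 0 0 0 0 0; 0 0 0 0 0 0 0; 0 0 0 0 0 0 0; 0 0 0 0 0 0 0")

```text
clock: 11.08
tcp_pos: [0.4821, -0.2389, 0.0186]
tool_rot: [0.971, 0.199, 0.128, -0.026]
ft_force: [-0.0, -0.0, 0.2]
gripper_width: 0.0005
```

```bash
python3 - <<'E'
from h import *
s=r.get_state(); print(s["clock"],s["tcp_pos"],s["ft_force"],abs(s["joint_vel"]).max())
p,d=r.capture("side"); m=r.camera_model("side")
uv,P=cloud(m,d,(284,200,330,255)); k=(P[:,2]>.075)&(P[:,2]<.1); print(P[k].mean(0))
print(r.sign_off())
E
```

```text
11.075 [ 0.48212303 -0.23892857  0.01861736] [-0.01444688 -0.01970946  0.23933908] 0.0012833529720610397
[ 0.55648339 -0.20714042  0.08115853]
the job is handed in; nothing more can be done
None
```

I closed the grey metal articulator with the cream casts and finished with the fingertips pointing at the foot of its pin. The job was handed in at about 11 s. The orange articulator was the lookalike and I left it alone.

- **Closing:** I pressed on the pin head with closed fingertips, following its arc down. The force rose to about 6.6 N at the stop, with the fingertips at z = 92 mm. Afterwards the upper frame's top measured flat at z ≈ 81–82 mm, against 82 mm expected when closed, so the pin stands on its table.
- **Pointing:** I held for 3 s and ended there. The fingertips were about 24 mm in front of the pin's foot, at z ≈ 19 mm (about 9 mm above the little table). They were within about 1 mm sideways and touching nothing.
- **Disagreement between cameras:** The wrist camera read about 1 mm more to the side and 2.5 mm further ahead than the fixed cameras. I put that down to its calibration.
- **Not fully checked:** The side camera found the pin head within a pixel of where I expected it, so the articulator does not appear to have moved. I saw no contact with the other things, but I did not measure each one again at the end.

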